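Lay a carton on the sizing board

ROBOT

A 6-joint arm with a two-finger parallel gripper is mounted at the origin on the work surface. World frame = base frame: x ahead of the robot, y to its left, z up, the work surface at z = 0. Lengths are in m, angles in rad, forces in N, time in s.
With the tool pointing down it reaches from about 0.15 to 0.775 m from the base axis. Payload 6.1 kg.
Tool frame: the origin (TCP) lies midway between the tips of the shut fingers; the grasp point (between the pads) lies 19 mm behind it; x points along the fingers, y is the direction in which the jaws open and shut, and the axes are right-handed (so a half turn about x gives the same grasp; the last joint's range is limited). The gripper opens to 85 mm and grips with 20 to 120 N. Pads are 22 mm wide; open, the fingers measure 114 mm over their backs; the gripper's body (76 mm by 85 mm) begins 54 mm behind the grasp point. The pads swing forward as they close: fully open they stand 13 mm farther back than shut.
Start: joints at [-1.26, 0.126, -0.04, 1.405, 0, 1.571], TCP at [0.161, -0.5, 0.231] pointing down, gripper open.
Joint ranges: [-2.72, 2.72], [-0.95, 1.95], [-1.27, 1.35], [-1.78, 2.02], [-1.46, 1.47], [-3.14, 3.14]. Speed limits (rad/s): [2.39, 2.39, 3.01, 3.14, 3.14, 3.14].

INTERFACE

Orientations are given as a rotation vector (axis times angle).
In Python, from rig import env gives the robot as it stands. The module is installed in compiled form; this text tells all that it offers. Calls block until the motion is done:
- env.movep(position, orientation): joint-space move of the TCP to a pose.
- env.move_l(position, vel=0.15, rotation=None, max_force=None): straight line of the TCP; rotation=None keeps the orientation; vel is the mean speed in m/s. With max_force (N) it stops when the force on the tool has changed by that much, and returns True; else False.
- env.move_joints(angles): joint-space move.
- env.command_gripper(opening, f_grip=None): finger opening in m; f_grip is the grip in N (None keeps the last); returns when the fingers have stopped.
- env.pause(seconds).
- env.ik(position, orientation): joint angles nearest the present ones, or None.
- env.observe(): the state.
- env.get_image(name): name is "side" or "top" or "wrist"; returns a dict with "image" (400x640x3 uint8, blue, green, red), "mtx" (3x3 intrinsics, pixels), "R" (3x3) and "t" (3): a world point X has camera coordinates R X + t. Camera axes: x right, y down, z forward; pixel columns grow to the right and rows downward; lengths in m; the calibration is good to about 2 mm. A picture is of the moment at which its call begins. There is no depth.
A pose or a line that the arm cannot do raises env.PlanningError and nothing moves.
- env.hand_in(): hands the job in, once; it reports no verdict.
Trained networks look in a picture, given as the dict that the camera call returned (one of the last four; its "shot" number tells which), for a name from the list of things; names that differ only in an ending like _2 or _b are one class to them, and where a whole thing is asked for, a point or a joint stands for the part that bears it (a point fixed in the world has none). Each returns a list of dicts, best first, with "conf" (0 to 1); they miss things now and then, are a little off and sometimes report something else, mostly with a low value. They report only what shows in the picture. A call takes as long as a camera call.
- env.look_for(picture, query): "bbox" ([left, top, right, bottom] in pixels, round what is visible of it).
- env.landmark_of(picture, query): "location" ([column, row] in pixels: a listed point, or the origin of a listed thing).
The state is a dict: "t": time; "joints": joint angles; "joint_velocities": joint speeds; "effort": joint torques, N m; "tool_pos": TCP position; "tcp_rot": TCP orientation; "force": force on the tool from outside, world axes, zero at the start; "moment": the same for the moment, N m; "grip_width": finger opening in m.
Only numpy, scipy, OpenCV 4.12 (cv2) and the standard library are available. Lean on these libraries where they do the work, as an engineer would, in place of code of your own. Each camera call takes 0.05 s, during which the arm holds its last target.

TASK

The tall carton stands on end on the wooden sizing board. Push it over towards the board's stop so that it lies down with its blank paper label facing up, then push it along the board until its end sits flush and square against the stop. Only push: do not lift it, and leave the canister, the jar and the small box where they stand.

Things in the scene. Friction and masses are not known exactly. Their poses are not given: they have to be found in the camera images.
- board: Fixed plywood sizing board on the table, 400 long (its x) x 240 wide (its y) x 12 mm thick. Origin: centre of its underside, at table height; x points along the board to the stop, z up. The stop is a dark wooden bar across the whole far end, 20 mm thick, its top 62 mm above the table, its inner face (towards the carton) at x = +180 mm.
- carton: Loose closed cardboard carton, 0.35 to 0.7 kg, evenly filled; 95 deep (its x) x 120 wide (its y) x 190 mm tall (its z). Origin: centre of the end it stands on. Starts upright on the board (foot 12 mm above the table) near the end away from the stop, its x axis within 0.15 rad of the board's x. The blank white paper label is on its -x face, away from the stop.
- carton_center (a point): Centre of the carton, 95 mm up its z axis from the foot. Axes as the carton's. Pushed in its upper part the carton tips rather than slides, and topples by itself once it leans about 0.46 rad. Tipped towards the stop, its x axis points down, its z axis to the stop, it lies 95 mm high, and a gap to the stop is left to close.
- carton_top (a point): Centre of the carton's top end, 190 mm up its z axis from the foot: the end that comes to lie against the stop. Axes as the carton's.
- canister: Bystander: plain steel canister, 72 mm diameter, 110 mm tall, loose, standing on the table beside the board. Origin: centre of its underside.
- jar: Bystander: glass jar with a black lid, 56 mm diameter, 75 mm tall, loose, standing on the table beside the board. Origin: centre of its underside.
- small_box: Bystander: small white box with a grey band, 60 x 60 x 45 mm tall, loose, on the table beside the board. Origin: centre of its underside.

How it is judged:
On the way, in this order (a step that is already met when the one before it is completed fails the run):
1. the carton lies on the board, label up (angle between carton's own x axis and vertical above 3 rad and z of carton_center in the frame of board below 0.066 m), for 0.2 s.
2. the carton's end is flush and square against the stop, label up (all of step 1 and x of carton_top in the frame of board above 0.174 m and angle between the z axis of carton and the x axis of board, either way round below 0.06 rad and y of carton_top in the frame of board between -0.065 and 0.065 m), for 0.2 s.
At the end, for the whole second after the job is handed in: The carton lies flat on the board, label up (within 0.14 rad), at rest, the middle of its end within 6 mm of the stop's inner face, square to it within 0.06 rad, and within 65 mm of the board's centre line; the bystanders are where they stood (all of step 2 and linear speed of carton below 0.01 m/s and angular speed of carton below 0.05 rad/s); the robot touches nothing.
It fails at once if the carton is lifted off the board (height (world z) of carton_center above 0.135 m or (angle between carton's own x axis and vertical above 2.95 rad and height (world z) of carton_center above 0.09 m)).
It fails at once if the canister is shifted more than 20 mm or knocked over (distance of canister from where it was at the start of the episode above 0.02 m or angle between canister's own z axis and vertical above 0.35 rad).
It fails at once if the jar is shifted more than 20 mm or knocked over (distance of jar from where it was at the start of the episode above 0.02 m or angle between jar's own z axis and vertical above 0.35 rad).
It fails at once if the small box is shifted more than 20 mm or knocked over (distance of small_box from where it was at the start of the episode above 0.02 m or angle between small_box's own z axis and vertical above 0.35 rad).
It also fails if it takes over 45 s, if anything falls off the work surface, if the arm or the gripper's body presses on something with over 40 N, if the wrist force passes 120 N, or if a joint passes its speed limit or range.

## Working session

There is one attempt and no reset: what is moved stays moved. The work goes in short steps, each a Python script; the robot and the scene stay as the last script left them, time stands still between calls to the robot, and variables do not carry over. Pictures are saved under pics/ and viewed, and the job is handed in when it is done.

```bash
mkdir -p pics; ls
python3 - <<'E'
from rig import env
import cv2
for n in ["side","top","wrist"]:
    p=env.get_image(n); cv2.imwrite(f"pics/a_{n}.png",p["image"])
    print(n,p["mtx"].tolist(),p["R"].round(4).tolist(),p["t"].round(4).tolist())
    if n!="wrist":
        for q in ["board","carton","carton_center","carton_top","canister","jar","small_box"]:
            print(q,[(r["location"],round(r["conf"],2)) for r in env.landmark_of(p,q)[:2]],[(r["bbox"],round(r["conf"],2)) for r in env.look_for(p,q)[:2]])
print(env.observe())
E
```

```text
pics
side [[377.9285639674267, 0.0, 312.6143582747103], [0.0, 377.9285639674267, 200.9933175163881], [0.0, 0.0, 1.0]] [[0.9805, -0.1966, -0.003], [-0.1235, -0.6037, -0.7876], [0.1531, 0.7726, -0.6162]] [-0.6152, 0.2449, 0.645]
board [([315.6, 294.3], 0.66), ([242.9, 220.0], 0.61)] [([204.1, 213.3, 450.6, 385.6], 0.84)]
carton [([252.0, 304.5], 0.66)] [([205.3, 198.4, 289.9, 341.0], 0.95), ([312.4, 196.1, 340.5, 231.6], 0.34)]
carton_center [] [([210.9, 199.3, 288.3, 338.9], 0.93)]
carton_top [([242.7, 222.2], 0.91)] [([207.2, 193.4, 290.7, 340.2], 0.59)]
canister [([318.3, 292.0], 0.42)] [([217.3, 188.0, 251.6, 206.0], 0.76), ([210.4, 200.2, 287.6, 340.7], 0.61)]
jar [] [([282.3, 373.1, 322.5, 400.0], 0.91)]
small_box [([325.0, 220.1], 0.83)] [([314.8, 197.6, 342.6, 229.0], 0.82), ([211.0, 190.6, 253.0, 207.7], 0.32)]
top [[515.690100349895, 0.0, 315.020540994911], [0.0, 515.690100349895, 201.34721650273698], [0.0, 0.0, 1.0]] [[0.0171, -0.9998, 0.0037], [-0.9949, -0.0174, -0.0994], [0.0995, -0.002, -0.995]] [0.0399, 0.639, 1.3104]
board [([344.3, 205.2], 0.76)] [([290.3, 121.7, 395.9
[... 647 characters left out ...]
913, -0.0933, -0.9521]] [-0.524, -0.0389, 0.3797]
{'t': 1.55, 'joints': array([-1.26000192e+00,  1.25770715e-01, -3.96182465e-02,  1.40537610e+00,
        3.54575518e-05,  1.57078993e+00]), 'joint_velocities': array([-0.00152614,  0.00103268,  0.00056635, -0.00074937,  0.00056445,
        0.00051766]), 'effort': array([ 1.99384827e-03, -4.35701859e+01,  3.53085995e+01,  1.23010006e-03,
        1.00788266e-04, -5.70802669e-06]), 'tool_pos': array([ 0.16055801, -0.49982934,  0.23130154]), 'tcp_rot': array([ 2.05382254,  0.32172623, -2.05373966]), 'force': array([ 0.29099372, -0.37553786,  0.60728877]), 'moment': array([ 0.04106763, -0.00418057, -0.01975735]), 'grip_width': 0.08504757579135061}
```

View pics/a_top.png

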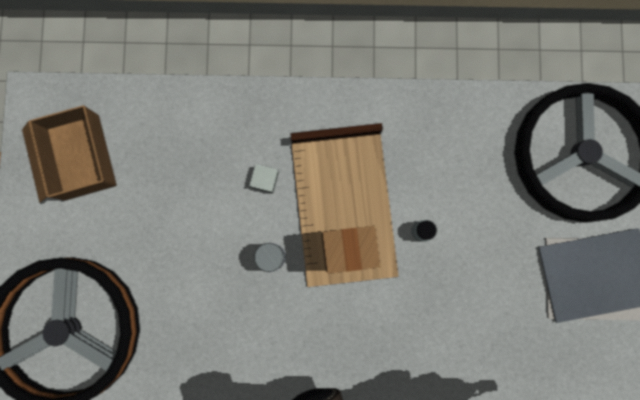

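View pics/a_side.png

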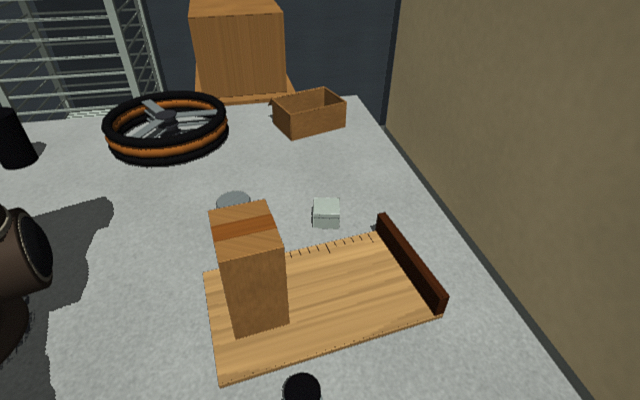

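The top view shows the board running away from the robot, with the stop at rows 125–140. The carton is at about (350,250), the canister at (270,257), the jar at (425,230) and the small box at (263,180). Next I'll zoom in to pick corners.

Run:
```python
import cv2
a=cv2.imread("pics/a_top.png")[115:295,240:440]
cv2.imwrite("pics/b_top.png",cv2.resize(a,None,fx=3.3,fy=3.3,interpolation=cv2.INTER_CUBIC))
a=cv2.imread("pics/a_side.png")[185:400,195:460]
cv2.imwrite("pics/b_side.png",cv2.resize(a,None,fx=2.7,fy=2.7,interpolation=cv2.INTER_CUBIC))
```

```text
(no output)
```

View pics/b_top.png

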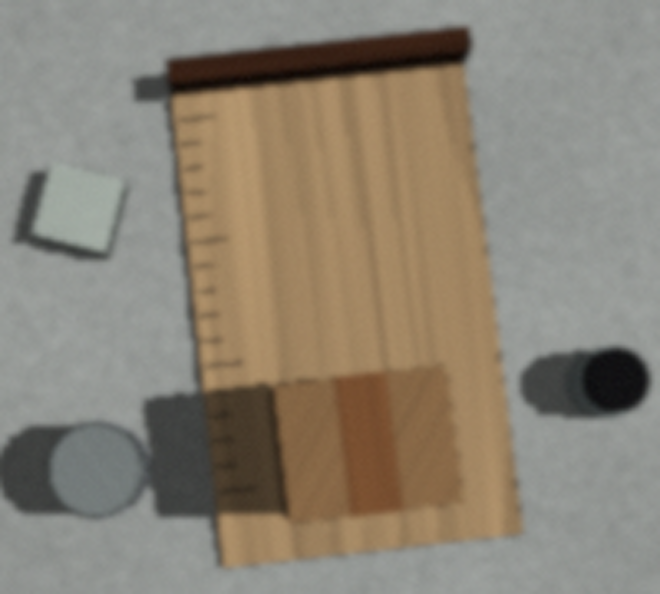

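View pics/b_side.png

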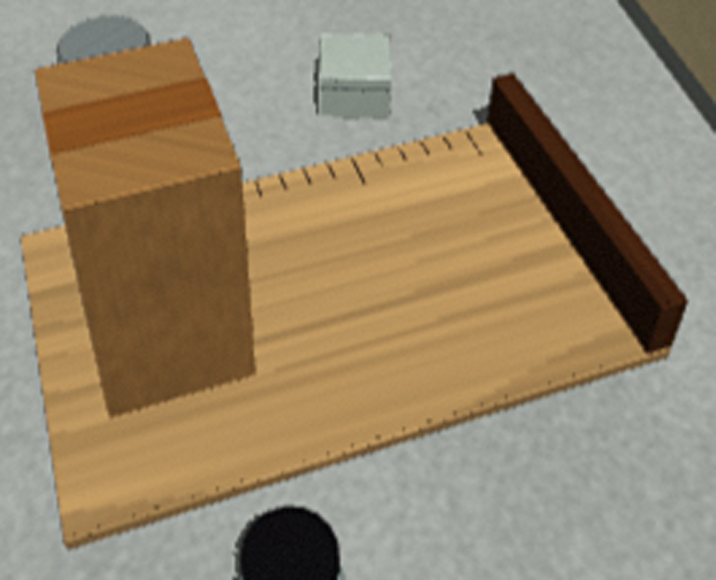

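```bash
cat > h.py <<'E'
import numpy as np, cv2
from scipy.optimize import least_squares
def proj(c,X):
    X=np.atleast_2d(X)@c["R"].T+c["t"]; return X[:,:2]/X[:,2:]*c["mtx"][0,0]+c["mtx"][:2,2]
def ray(c,uv,z):
    d=c["R"].T@np.linalg.inv(c["mtx"])@np.array([uv[0],uv[1],1.]); o=-c["R"].T@c["t"]
    return o+d*(z-o[2])/d[2]
def w(p,l): # p=(x,y,yaw), local Nx3
    l=np.atleast_2d(l).astype(float); c,s=np.cos(p[2]),np.sin(p[2])
    return np.c_[p[0]+c*l[:,0]-s*l[:,1],p[1]+s*l[:,0]+c*l[:,1],l[:,2]]
def fit(x0,obs):
    f=lambda p:np.concatenate([(proj(c,w(p,L))-uv).ravel() for c,L,uv in obs])
    r=least_squares(f,x0); return r.x,r.fun.round(1)
E
python3 - <<'E'
from rig import env
from h import *
T=env.get_image("top");S=env.get_image("side")
tp=lambda a:(np.array(a)+.5)/3.3-.5+[240,115]; sd=lambda a:(np.array(a)+.5)/2.7-.5+[195,185]
b,r=fit([.45,-.05,.1],[(T,[[-.2,.12,.012],[-.2,-.12,.012],[.2,.12,.062],[.2,-.12,.062]],tp([[222,567],[521,534],[169,62],[468,29]])),
 (S,[[-.2,-.12,.012],[-.2,.12,.012],[.2,-.12,.062],[.18,-.12,.012]],sd([[68,542],[22,238],[685,298],[650,352]]))])
print("board",b,r)
k=np.array([[.0475,.06,.202],[.0475,-.06,.202],[-.0475,-.06,.202],[-.0475,.06,.202]])
c,r=fit([.4,-.05,.1],[(T,k,tp([[272,383],[443,364],[461,503],[290,522]])),
 (S,np.r_[k[[3,0,1,2]],[[-.0475,-.06,.012],[.0475,-.06,.012]]],sd([[37,70],[190,38],[240,168],[68,207],[110,416],[255,375]]))])
print("carton",c,r)
d=c[:2]-b[:2];C,s=np.cos(b[2]),np.sin(b[2]);print("carton in board",C*d[0]+s*d[1],-s*d[0]+C*d[1],c[2]-b[2])
for n,uv,z in [("can",(97,470),.11),("jar",(616,379),.075),("box",(79,209),.045)]: 
    P=ray(T,tp(uv),z);e=P[:2]-b[:2];print(n,P,C*e[0]+s*e[1],-s*e[0]+C*e[1])
np.savez("pose.npz",b=b,c=c)
E
```

```text
board [ 0.63034107 -0.02317658  0.13269709] [-0.5  0.5  0.5 -0.2 -2.3 -1.1 -0.6 -1.5 -1.   0.6 -0.7 -0.6  1.8  0.4
 -1.1  1.2]
carton [ 0.51549944 -0.02956919  0.1312225 ] [-0.9  0.1  0.  -0.2 -0.1 -0.3 -1.4  0.1 -0.5 -0.5  0.4 -0.4  1.1 -0.5
 -1.8  1.1  0.3  1.2  0.8  0.4]
carton in board -0.11467780553066419 0.008858046177698949 -0.001474590618650795
can [0.49279973 0.16016936 0.11      ] -0.11207403168794006 0.1999318992573458
jar [ 0.56789645 -0.22914533  0.075     ] -0.08914695538236164 -0.19589608773085262
box [0.6953628  0.18506431 0.045     ] 0.09200203979321303 0.19780726830361225
```

```bash
cat >> h.py <<'E'
from scipy.spatial.transform import Rotation as Ro
P=None
def pose(bx,by,z,b,yaw=0,sg=1):
    p=w(b,[[bx,by,z]])[0]; a=b[2]+yaw
    y=sg*np.array([-np.sin(a),np.cos(a),0]);x=np.array([0,0,-1.]);R=np.c_[x,y,np.cross(x,y)]
    return p,Ro.from_matrix(R).as_rotvec()
E
python3 - <<'E'
from rig import env
from h import *
d=np.load("pose.npz");b=d["b"]
print(env.observe()["t"])
for sg in (1,-1):
    print(sg,[env.ik(*pose(x,.009,z,b,0,sg)) for x,z in((-.215,.185),(-.09,.185),(-.02,.05))])
E
```

```text
1.65
1 [array([-0.1022807 , -0.0715436 , -0.34428685,  1.29805308,  0.        ,
       -0.23497779]), array([-0.04841815,  0.15867002, -0.10243543,  1.30969087,  0.        ,
       -0.18111524]), array([-0.0277315 ,  0.33931231, -0.17096242,  1.0605216 ,  0.        ,
       -0.16042859])]
-1 [array([-1.02280701e-01, -7.15435974e-02, -3.44286845e-01,  1.29805308e+00,
        8.88178420e-16,  2.90661486e+00]), array([-4.84181496e-02,  1.58670025e-01, -1.02435430e-01,  1.30969087e+00,
        8.88178420e-16,  2.96047741e+00]), array([-2.77314951e-02,  3.39312310e-01, -1.70962418e-01,  1.06052160e+00,
        8.88178420e-16,  2.98116407e+00])]
```

Run:
```python
from rig import env
from h import *
d=np.load("pose.npz");b=d["b"]
env.movep(*pose(-.22,.009,.235,b))
p,r=pose(-.22,.009,.183,b); env.move_l(p,vel=.1)
p,_=pose(-.15,.009,.183,b); hit=env.move_l(p,vel=.05,max_force=2)
o=env.observe();e=o["tool_pos"][:2]-b[:2];C,s=np.cos(b[2]),np.sin(b[2])
print(hit,C*e[0]+s*e[1],o["force"],o["moment"],o["t"])
T=env.get_image("side");cv2.imwrite("pics/c.png",T["image"])
```

```text
False -0.15023921008770383 [ 0.3595206   0.4039383  -0.82618561] [-0.01700982  0.16249917 -0.00161167] 5.75
```

View pics/c.png

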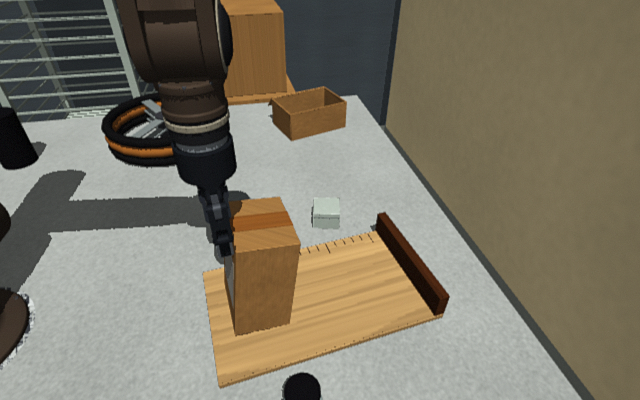

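The gripper is in contact at about (225,240). The carton is tipping about its front bottom edge without sliding, and the white label shows on the near face. I'll keep pushing.

Run:
```python
from rig import env
from h import *
d=np.load("pose.npz");b=d["b"]
p,_=pose(-.084,.009,.183,b); hit=env.move_l(p,vel=.05,max_force=15)
print(hit,env.observe()["force"])
env.pause(.6)
T=env.get_image("side");cv2.imwrite("pics/d.png",T["image"]);print(env.observe()["t"])
```

```text
False [ 0.42361213 -0.00792447 -0.31032967]
7.9167
```

View pics/d.png

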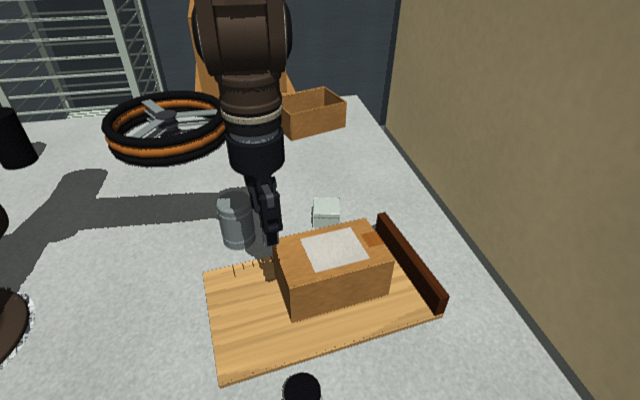

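The carton lies label up (label at about (335,250)) with a gap left to the stop. I'll back off, lower the tool and measure.

Run:
```python
from rig import env
from h import *
d=np.load("pose.npz");b=d["b"]
p,_=pose(-.16,.009,.183,b); env.move_l(p,vel=.15)
p,_=pose(-.16,.009,.053,b); env.move_l(p,vel=.12)
T=env.get_image("top");S=env.get_image("side")
cv2.imwrite("pics/e_t.png",cv2.resize(T["image"][115:295,240:440],None,fx=3.3,fy=3.3,interpolation=cv2.INTER_CUBIC))
cv2.imwrite("pics/e_s.png",cv2.resize(S["image"][185:400,195:460],None,fx=2.7,fy=2.7,interpolation=cv2.INTER_CUBIC))
print(env.observe()["t"])
```

```text
9.9083
```

View pics/e_t.png

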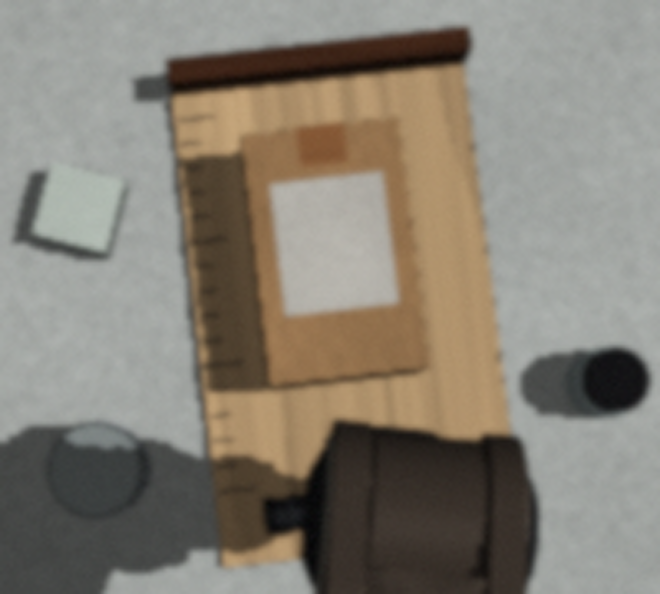

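View pics/e_s.png

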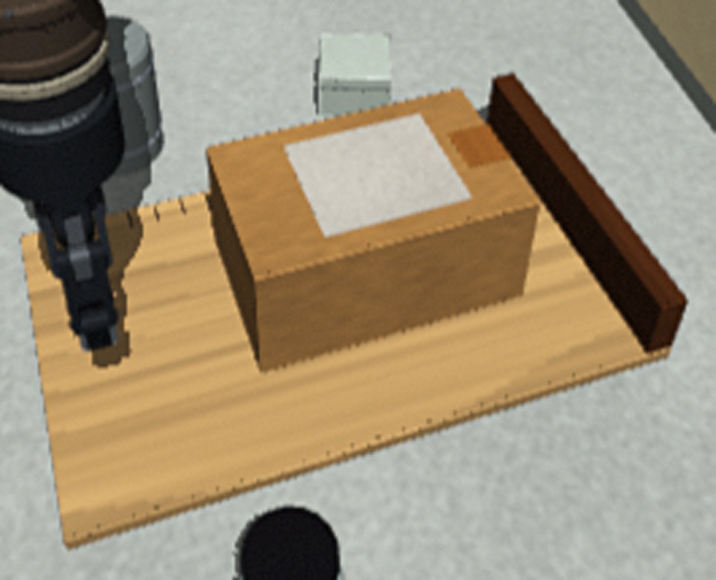

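The carton is lying square and flat, with its top face corners at crop pixels (240,137), (399,118), (427,371) and (270,387). I'll fit its pose, then push.

```bash
cat > m.py <<'E'
from h import *
tp=lambda a:(np.array(a)+.5)/3.3-.5+[240,115]; sd=lambda a:(np.array(a)+.5)/2.7-.5+[195,185]
k=np.array([[.095,.06,.107],[.095,-.06,.107],[-.095,-.06,.107],[-.095,.06,.107]]) # FL FR NR NL
def lying(T,S,t,s,b):
    c,r=fit([.65,-.03,.13],[(T,k,tp(t)),(S,np.r_[k,[[-.095,-.06,.012],[.095,-.06,.012]]],sd(s))])
    d=c[:2]-b[:2];C,q=np.cos(b[2]),np.sin(b[2])
    print("in board: centre",C*d[0]+q*d[1],-q*d[0]+C*d[1],"yaw",c[2]-b[2],"end x",C*d[0]+q*d[1]+.095,r)
    return c
E
python3 - <<'E'
from rig import env
from m import *
b=np.load("pose.npz")["b"]
T=env.get_image("top");S=env.get_image("side")
lying(T,S,[[240,137],[399,118],[427,371],[270,387]],[[460,90],[538,207],[258,278],[207,148],[262,370],[524,294]],b)
E
```

```text
in board: centre 0.030020286807904896 0.00865277386671954 yaw -0.003465122510925872 end x 0.1250202868079049 [-0.6 -0.9 -0.7 -0.5  0.1 -1.1 -1.  -0.4  0.3 -0.8  1.1 -1.3 -1.4  0.9
 -0.5 -0.4 -0.7  1.8 -0.4  1.4]
```

Run:
```python
from rig import env
from m import *
b=np.load("pose.npz")["b"];C,q=np.cos(b[2]),np.sin(b[2])
def bx():
    e=env.observe()["tool_pos"][:2]-b[:2];return C*e[0]+q*e[1]
p,_=pose(-.035,.009,.053,b);h=env.move_l(p,vel=.05,max_force=20);print(h,bx(),env.observe()["force"])
p,_=pose(.01,.009,.053,b);h=env.move_l(p,vel=.02,max_force=15);print(h,bx(),env.observe()["force"])
env.pause(.4)
T=env.get_image("top");S=env.get_image("side")
cv2.imwrite("pics/f_t.png",cv2.resize(T["image"][115:295,240:440],None,fx=3.3,fy=3.3,interpolation=cv2.INTER_CUBIC))
cv2.imwrite("pics/f_s.png",cv2.resize(S["image"][185:400,195:460],None,fx=2.7,fy=2.7,interpolation=cv2.INTER_CUBIC))
print(env.observe()["t"],env.observe()["force"])
```

```text
False -0.03504935052157781 [-1.4875373   0.49715956 -0.7008646 ]
True -0.023612293691674276 [ 0.37240505  0.57461631 -0.01605039]
14.1583 [-0.43445862 -0.16710973  0.10032806]
```

View pics/f_t.png

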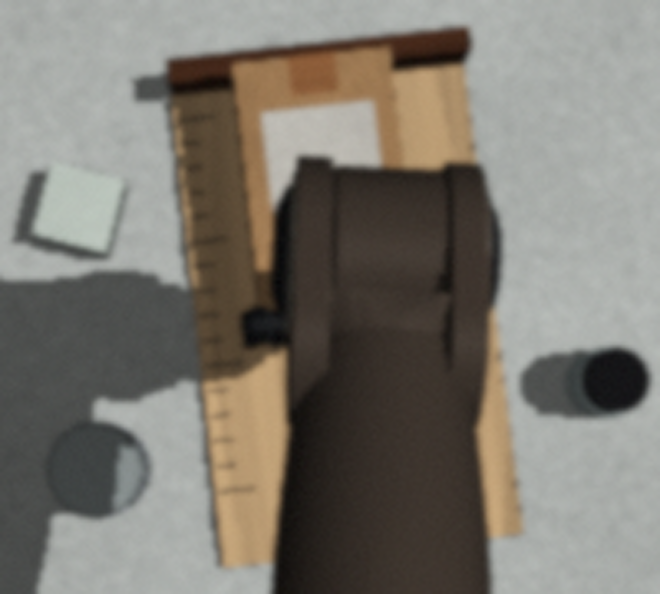

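View pics/f_s.png

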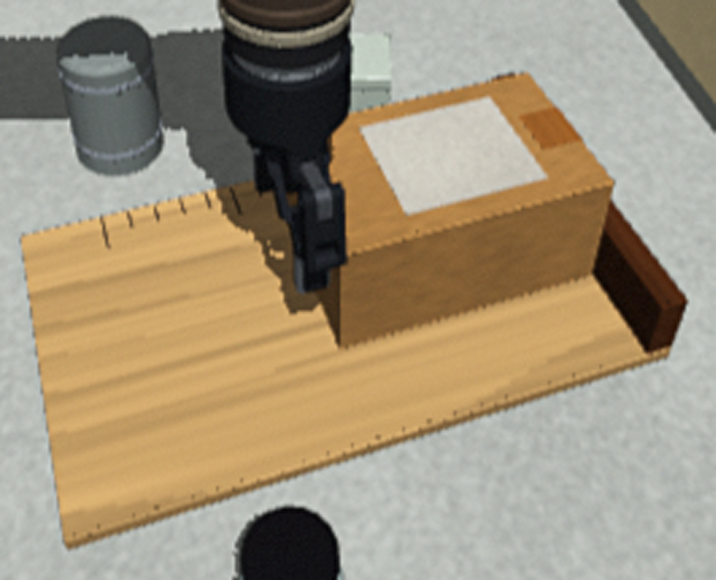

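The carton's end now reaches the stop in both views. I'll press once more gently to confirm the seating, then retreat and measure.

Run:
```python
from rig import env
from m import *
b=np.load("pose.npz")["b"];C,q=np.cos(b[2]),np.sin(b[2])
def bx():
    e=env.observe()["tool_pos"][:2]-b[:2];return C*e[0]+q*e[1]
p,_=pose(.01,.009,.053,b)
for i in range(2):
    h=env.move_l(p,vel=.015,max_force=15);print(h,bx(),env.observe()["force"],env.observe()["moment"])
p,_=pose(-.13,.009,.053,b);env.move_l(p,vel=.1)
p,_=pose(-.2,.009,.2,b);env.move_l(p,vel=.2)
T=env.get_image("top");S=env.get_image("side")
cv2.imwrite("pics/g_t.png",cv2.resize(T["image"][115:295,240:440],None,fx=3.3,fy=3.3,interpolation=cv2.INTER_CUBIC))
cv2.imwrite("pics/g_s.png",cv2.resize(S["image"][185:400,195:460],None,fx=2.7,fy=2.7,interpolation=cv2.INTER_CUBIC))
print(env.observe()["t"],env.observe()["force"])
```

```text
True -0.023705425498431566 [-0.94491611  0.54170518  4.5937656 ] [-0.03464272  0.07416241 -0.04350407]
True -0.024037103672995903 [-1.11325406  0.27734176  5.45772638] [-0.10615662  0.13249535 -0.0259917 ]
17.75 [ 0.02307252 -0.18044323 -0.782288  ]
```

View pics/g_t.png

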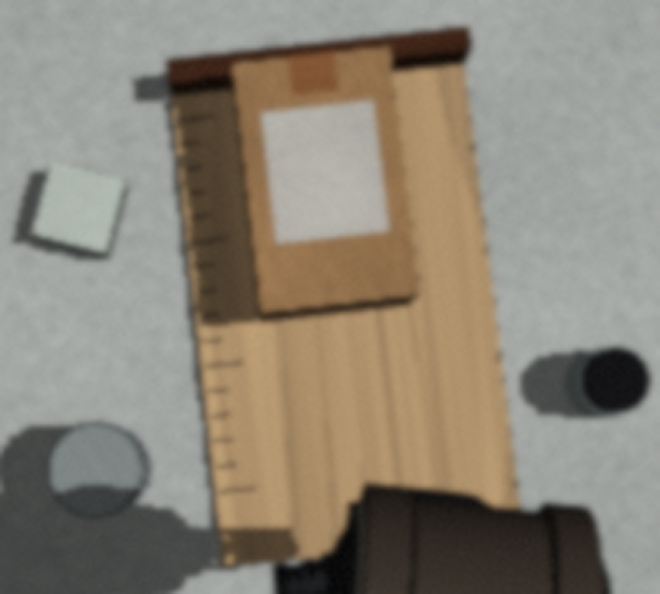

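View pics/g_s.png

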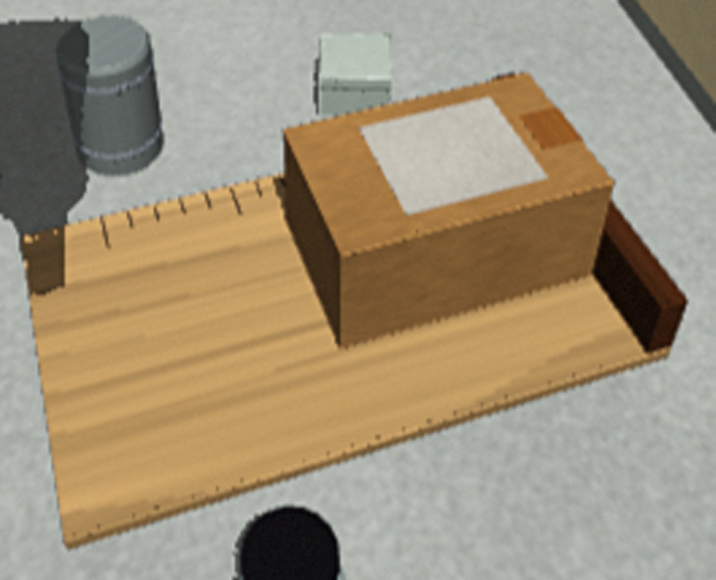

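Run:
```python
from rig import env
from m import *
b=np.load("pose.npz")["b"]
T=env.get_image("top");S=env.get_image("side")
lying(T,S,[[232,64],[390,46],[414,298],[259,314]],[[527,73],[612,183],[342,254],[284,129],[342,347],[594,274]],b)
```

```text
in board: centre 0.08491102273476898 0.009463593435145549 yaw -0.005875051358907951 end x 0.179911022734769 [-1.  -0.4 -1.  -0.1  0.9 -1.  -0.7 -0.6  0.5 -0.6  1.2 -0.2 -0.5  0.6
 -0.5 -0.5 -1.1  1.1 -0.9  1. ]
```

The carton's end is at x = 0.1799 (stop face 0.180), yaw −0.006 rad and y offset about 9 mm. The bystanders have not moved.

Run:
```python
from rig import env
env.pause(.5); env.hand_in(); print(env.observe()["t"])
```

```text
the job is handed in; nothing more can be done
the job is handed in; nothing more can be done
```

I tipped the carton over towards the stop with the open fingers high on its label face. Then I pushed it 55 mm along the board until it met the stop, pressed it again to seat it, backed the gripper off and handed the job in at about 18–19 s of robot time.

- **Carton:** the last camera fit puts its end at board x = 0.1799 m, against the stop's inner face at 0.180 m. It is square to within 0.006 rad, 9 mm off the centre line, flat and label up.
- **Seating:** all three pushes against the stop ended at the same tool position to within 0.5 mm. The first two stopped at the force limit and so did the third. The force reading fell back to almost nothing after each stop, so I relied on the position and the pictures.
- **Bystanders:** the canister, jar and small box show at the same pixels as at the start; I compared them by eye and did not re-measure them.

No check failed. The camera fits left errors of up to about 2 pixels, so these positions are good to a few millimetres.

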